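# Snap the bearing cover home and lock it with its pin

### The arm

A 7-joint arm with a two-finger parallel gripper is mounted at the origin on a cart in front of the work surface, level with it; the furniture and walls round the work are solid. World frame = base frame: x ahead of the robot, y to its left, z up, the work surface at z = 0. Lengths are in mm, angles in rad, forces in N, time in s.
With the tool pointing down it reaches from about 400 to 875 mm from the base axis. Payload 4.4 kg.
Tool frame: the origin (TCP) lies midway between the tips of the shut fingers; the grasp point (between the pads) lies ctrl.grip_depth behind it (ctrl.grip_depth is the distance from the TCP to the grasp point, in mm); z points along the fingers, y is the line along which they close (so a half turn about z gives the same grasp; the last joint's range is limited). The gripper opens to 85 mm and grips with 20 to 120 N. Pads are 22 mm wide; open, the fingers measure 114 mm over their backs; the gripper's body (76 mm by 85 mm) begins 54 mm behind the grasp point. The pads swing forward as they close: fully open they stand 13 mm farther back than shut.
Start: joints at [1.056, 0.628, 0.038, 1.517, -0.027, 0.996, -0.02], TCP at [282.053, -585.631, 231.313] pointing down, gripper open.
Joint ranges: [-3.06, 3.06], [-0.37, 2.12], [-1.25, 1.32], [0.18, 2.47], [-1.1, 4.24], [0.23, 1.98], [-2.94, 2.94]. Speed limits (rad/s): [2.57, 2.57, 3.14, 3.14, 3.14, 3.14, 3.14].

### API

Orientations are given as [roll, pitch, yaw] about the fixed x, y, z axes, in that order (R = Rz(yaw) Ry(pitch) Rx(roll)).
In Python, from cell import ctrl gives the robot as it stands.
- The arm moves only by the tool carry_out, never from a script. Its argument "deltas" is one flat list of numbers, 7 for each row, row after row: the turn, a rotation vector about the tool's x, y, z in degrees, then the shift along the tool's x, y, z in m, then the closure, from -1 (fully open) to 1 (shut). In form: [wx, wy, wz, dx, dy, dz, claw, wx, wy, wz, dx, dy, dz, claw, ...]. A call has 1 to 12 rows; each row shifts and turns the commanded pose from where the row before left it, along the tool's axes as they then stand; what a row does not reach is not made up. A row lasts 1/8 s, in which the tool goes at most 62.5 mm and 10.7 degrees, less where a joint would pass 70% of its speed; a pose out of reach is approached as far as the arm can. A call with a gripper value outside its range is refused whole. The fingers move at their own pace and stop on an object; the grip force is fixed at half the most. Time passes only in rows, so rows that do not move let the fingers close. It gives the time, the measured TCP pose, the force, the opening and the grip force at its end, in the units of the state.
- ctrl.read_state(): the state, without advancing time (a new reading comes with each control period).
- ctrl.get_image(name): name is "side" or "top" or "wrist"; returns the picture (400x640x3 uint8, red, green, blue); there is no depth.
- ctrl.calibration(name): a dict with "mtx" (3x3 intrinsics, pixels), "R" (3x3) and "t" (3): a world point X has camera coordinates R X + t. Camera axes: x right, y down, z forward; pixel columns grow to the right and rows downward; lengths in mm; the calibration is good to about 2 mm. A picture is of the moment at which its call begins: read the wrist's pose just before it. calibration takes no time and is no camera call; for the wrist camera it gives the pose at the moment of the call.
- ctrl.finish_job(): hands the job in; it is judged then, once.
The state is a dict: "clock": time; "qpos": joint angles; "qd": joint speeds; "tau": joint torques, N m; "eef_pos": TCP position; "tool_rot": TCP orientation; "force": force on the tool from outside, world axes, zero at the start; "torque": the same for the moment, N m; "width": finger opening in mm; "gripper_force": force on a finger pad.
Only numpy, scipy, OpenCV 4.12 (cv2) and the standard library are available. Lean on these libraries where they do the work, as an engineer would, in place of code of your own. Each camera call takes 0.05 s, during which the arm holds its last target. There are 200 camera calls.

### The job

Take the seating tool from its green mat, set it squarely on the yellow bearing cover and press straight down until the cover clicks home flush with the blue rim; press it with the tool only, without cocking it. Then, in either order, stand the tool upright back on the green mat and gently push the red-headed locking pin along its V-groove until its head stops against the end of the groove, so that its nose lies over the cover. Leave everything else where it is.

Things in the scene. Friction and masses are not known exactly. Their poses are not given: they have to be found in the camera images.
- block: bearing block, fixed: grey base 165 x 84 x 10 mm (x -72.5 to +92.5) with a blue boss and blue V-groove block. Origin on the bench, on its long middle line; +x along the groove from the pin's red head to the boss. Boss: ring of 31 mm outer, 23 mm inner radius about x = +50, y = 0, rim 45 mm high. Groove block: x -52 to +18, 35 mm wide, 53 mm high. Lies on either side, pose varies
- cover: round yellow snap-in cover, 44 mm across, 8 mm proud in the boss, at block x = +50, y = 0. Origin: centre of its flat top face (53 mm above the bench when proud, 45 mm when home, flush with the rim), z up. It rocks softly (0.8 N m per rad, up to 0.25 rad) if pressed off centre or askew and springs back level
- cover_press (a joint): how far the cover is pressed in, m: 0 proud, 0.008 fully home. A spring detent resists: it yields at about 11 N, then less and less, to nothing at 4.5 mm, then the cover snaps down by itself and stays at 8 mm; released before 4.5 mm it springs back. 
- tool: seating tool, loose, 0.12 kg, standing upright on the mat: flat white disc 40 mm across, 8 mm thick, at the foot, an aluminium cone up to 20 mm, then a round dark handle 20 mm across up to 82 mm. Origin at the centre of the disc's flat underside, z up along the handle
- tool_grip (a point): point on the tool's axis 55 mm above its foot, a good place to grip the handle from above
- pin: locking pin, loose, 0.07 kg, in the V-groove: steel shaft 12 mm thick, 92 mm long, red head 22 mm across, 10 mm thick. Origin on its axis where shaft meets head; x from head to nose, so the head's outer face is at x = -10 mm. Axis 53 mm above the bench. Starts drawn back 18 to 30 mm from its stop; slides against light friction (under 3 N). A proud cover blocks it
- pin_stop (a point): fixed point on the block at the end of the groove, on the pin's axis (block x = -52 mm, 53 mm high), axes as the block's: when the pin is home its origin is at this point and its head bears on the end of the groove
- mat: thin green mat, fixed, 120 x 120 x 3 mm; origin at the centre of its underside, top 3 mm above the bench. The tool's place
- tin: bystander: small round green and white tin, 57 mm across, 22 mm high
- coil: bystander: black bobbin wound with bare copper wire, 44 mm across, 24 mm high
- roll: bystander: flat roll of cream tape, 80 mm across, 19 mm high
Mind the look-alikes: they are no part of the job. Leave any pink or purple look-alike of the tool alone.

How it is judged (in metres and radians):
On the way, in this order (a step that is already met when the one before it is completed fails the run):
1. the cover clicks home under the seating tool, which stands squarely over it (value of joint cover_press above 0.007 m and horizontal distance between tool and cover below 0.012 m and distance between tool and cover below 0.018 m and angle between tool's own z axis and vertical below 0.15 rad), for 0.04 s.
2. the pin is pushed along its groove to the stop (x of pin in the frame of pin_stop between -0.003 and 0.004 m and y of pin in the frame of pin_stop between -0.006 and 0.006 m and z of pin in the frame of pin_stop between -0.006 and 0.006 m and angle between the x axis of pin and the x axis of block, either way round below 0.1 rad), for 0.1 s.
At the end, for the whole second after the job is handed in: cover pressed in over 7 mm of 8 and level within 0.05 rad; pin in its groove (6 mm, 0.1 rad), head within 3 mm of the stop; tool upright (0.08 rad) and still on the green mat, its axis within 55 mm of the mat's centre along each side (all of step 2 and value of joint cover_press above 0.007 m and angle between cover's own z axis and vertical below 0.05 rad and linear speed of each of pin, tool below 0.01 m/s and x of tool in the frame of mat between -0.055 and 0.055 m and y of tool in the frame of mat between -0.055 and 0.055 m and z of tool in the frame of mat between 0 and 0.006 m and angle between tool's own z axis and vertical below 0.08 rad); the robot touches nothing.
It fails at once if the cover is pressed by the fingers or the arm instead of the tool (contact force between any of the fingers, the arm and cover above 2 N).
It fails at once if the cover is cocked by more than 0.15 rad (angle between cover's own z axis and vertical above 0.15 rad).
It fails at once if the pin is rammed: pushed with more than 35 N (contact force between any of the fingers, the arm and pin above 35 N).
It fails at once if a bystander is moved by more than 30 mm (distance of any of tin, coil, roll from where it was at the start of the episode above 0.03 m).
It also fails if it takes over 64 s, if anything falls off the work surface, if the arm or the gripper's body presses on something with over 40 N, if the wrist force passes 120 N, or if a joint passes its speed limit or range.

## Working session

There is one attempt and no reset: what is moved stays moved. The work goes in short steps, Python scripts to look and compute and a tool call to move; the robot and the scene stay as the last step left them, time stands still between calls to the robot, and variables do not carry over. Pictures are saved under pics/ and viewed, at most 10 in all, crops included, and the job is handed in when it is done.

Besides the shell and the picture viewer there is one more tool, called after "Emit:" as name(argument=value, ...) on one line, values as JSON. carry_out: Moves the arm, as the interface text tells. Its arguments: {"type":"object","properties":{"deltas":{"type":"array"}},"required":["deltas"]}

```bash
mkdir -p pics; ls; python3 - <<'E'
from cell import ctrl
import cv2,numpy as np
print(ctrl.read_state(), ctrl.grip_depth)
for n in("top","side"):
    im=ctrl.get_image(n); cv2.imwrite(f"pics/{n}0.png",im[:,:,::-1])
    c=ctrl.calibration(n); print(n,{k:np.round(v,4).tolist() for k,v in c.items()})
E
```

```text
pics
{'clock': 0.0, 'qpos': array([ 1.0562163 ,  0.62932852,  0.03842006,  1.51840177, -0.02703098,
        0.99624739, -0.01998688]), 'qd': array([ 1.06095751e-03,  1.20682496e-03, -5.21927584e-04, -1.12502954e-03,
       -3.51976211e-04, -4.74685896e-05,  4.40958112e-04]), 'tau': array([-3.72761815e-05, -5.63401294e+01,  1.22604132e+00, -1.93448782e+01,
        1.09991734e-02,  1.02198686e-02, -7.40268433e-06]), 'eef_pos': array([ 281.7876155 , -585.0500991 ,  230.38926337]), 'tool_rot': array([-3.13972440e+00, -1.47036946e-05,  4.48793223e-01]), 'force': array([ 0.38994758,  0.53109702, -0.43453061]), 'torque': array([ 0.01341283,  0.0036083 , -0.03988178]), 'gripper_force': 0.0, 'width': 85.43232938703402} 18.700000000000003
top {'mtx': [[406.6944, 0.0, 323.7465], [0.0, 406.6944, 199.7985], [0.0, 0.0, 1.0]], 'R': [[0.0169, -0.9998, 0.0062], [-0.9875, -0.0176, -0.1569], [0.157, -0.0035, -0.9876]], 't': [-43.57, 549.6687, 908.9541]}
side {'mtx': [[388.539, 0.0, 318.3945], [0.0, 388.539, 202.7615], [0.0, 0.0, 1.0]], 'R': [[0.8273, -0.5616, 0.0124], [-0.4938, -0.7375, -0.4608], [0.2679, 0.3751, -0.8874]], 't': [-497.3025, 258.085, 801.8558]}
```

View pics/top0.png

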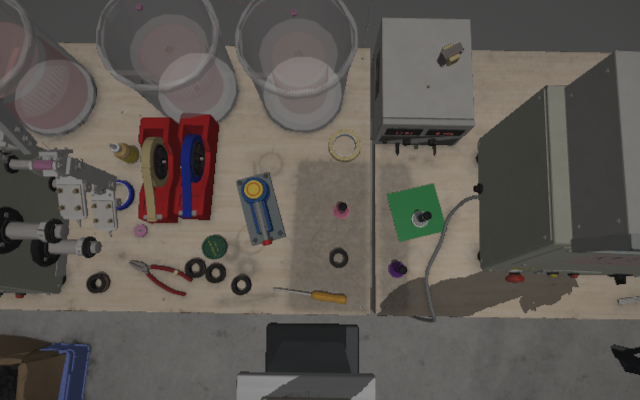

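View pics/side0.png

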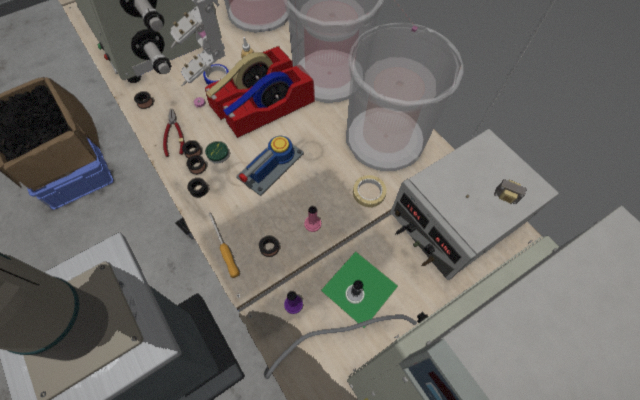

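Candidates for the tool in the top view: a white-footed tool on the green mat (421,217), a pink look-alike (341,209) and a purple one (397,269). I choose the white-footed one. The cover is yellow at (255,188) and the pin's red head is at (267,241). Next I measure them and check with a crop.

```bash
cat > h.py <<'E'
import cv2,numpy as np
from cell import ctrl
def ray(n,p,c=None):
    c=c or ctrl.calibration(n); R,t=np.array(c["R"]),np.array(c["t"]).ravel()
    q=cv2.undistortPoints(np.array([[p]],float),np.array(c["mtx"]),None).ravel()
    return -R.T@t, R.T@np.array([q[0],q[1],1])
def plane(n,p,z,c=None):
    o,d=ray(n,p,c); return o+d*(z-o[2])/d[2]
def proj(n,X,c=None):
    c=c or ctrl.calibration(n); q=np.array(c["mtx"])@(np.array(c["R"])@np.array(X,float)+np.array(c["t"]).ravel()); return q[:2]/q[2]
def blobs(im,lo,hi,box,amin=15):
    h=cv2.cvtColor(im,cv2.COLOR_RGB2HSV); m=cv2.inRange(h,lo,hi)
    x0,y0,x1,y1=box; k=np.zeros_like(m); k[y0:y1,x0:x1]=m[y0:y1,x0:x1]
    n,l,s,c=cv2.connectedComponentsWithStats(k)
    return k,sorted([(int(s[i][4]),np.round(c[i],1).tolist(),s[i][:4].tolist()) for i in range(1,n) if s[i][4]>=amin],reverse=True)
E
python3 - <<'E'
from h import *
T=cv2.imread("pics/top0.png")[:,:,::-1].copy();S=cv2.imread("pics/side0.png")[:,:,::-1].copy()
Y=((18,120,120),(35,255,255));Rd=((0,130,70),(8,255,255));B=((95,60,30),(118,255,255));G=((55,100,40),(85,255,255));K=((0,0,0),(179,255,45));W=((0,0,150),(179,50,255))
for n,im,bx,tb in(("top",T,(232,168,290,250),(385,180,445,245)),("side",S,(232,130,310,195),(318,250,400,330))):
    for nm,c,z in(("cover",Y,53),("red",Rd,53),("blue",B,45)):
        k,b=blobs(im,*c,bx); print(n,nm,[(x,plane(n,x[1],z).round(1).tolist()) for x in b[:2]])
    k,b=blobs(im,*G,tb); cn=max(cv2.findContours(k,0,2)[0],key=cv2.contourArea); r=cv2.boxPoints(cv2.minAreaRect(cv2.convexHull(cn)))
    P=[plane(n,p,3)[:2].round(1) for p in r]; print(n,"mat",np.mean(P,0),P)
    for nm,c,z in(("dark",K,85),("white",W,5)):
        k,b=blobs(im,*c,tb); print(n,nm,[(x,plane(n,x[1],z).round(1).tolist()) for x in b[:2]])
a=cv2.resize(T[160:260,225:300],None,fx=5,fy=5,interpolation=2);b=cv2.resize(T[175:275,380:460],None,fx=5,fy=5,interpolation=2)
cv2.imwrite("pics/c1.png",np.hstack([a,b])[:,:,::-1])
E
```

```text
top cover [((210, [253.0, 188.9], [244, 180, 19, 18]), [571.6, 131.0, 53.0])]
top red [((36, [266.8, 242.0], [263, 240, 9, 5]), [449.2, 94.1, 53.0])]
top blue [((591, [258.9, 203.7], [241, 177, 32, 58]), [538.2, 117.1, 45.0])]
top mat [ 531.15  -259.925] [array([ 573.2, -188.5]), array([ 604.7, -304.7]), array([ 488.5, -330.4]), array([ 458.2, -216.1])]
top dark [((86, [424.3, 216.3], [418, 212, 13, 10]), [510.5, -258.5, 85.0])]
top white []
side cover [((170, [279.6, 143.8], [271, 137, 18, 15]), [573.1, 130.1, 53.0])]
side red [((42, [242.7, 177.1], [239, 174, 8, 8]), [451.1, 96.5, 53.0]), ((42, [238.5, 132.3], [233, 130, 13, 7]), [506.1, 217.0, 53.0])]
side blue [((698, [271.0, 162.0], [246, 138, 49, 45]), [530.1, 100.9, 45.0])]
side mat [ 532.225 -258.45 ] [array([ 459. , -217.4]), array([ 575.2, -183.6]), array([ 603.8, -303. ]), array([ 490.9, -329.8])]
side dark [((96, [357.0, 287.1], [352, 281, 11, 14]), [509.2, -268.4, 85.0])]
side white [((795, [391.7, 285.3], [375, 250, 25, 67]), [594.0, -294.6, 5.0]), ((733, [332.1, 316.1], [318, 299, 38, 31]), [448.7, -275.6, 5.0])]
```

View pics/c1.png

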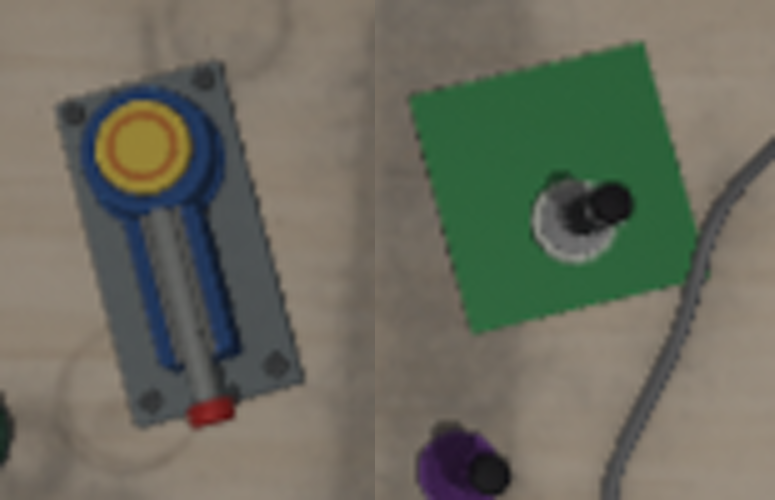

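The crop shows the white-footed tool standing on the mat (disc at about (420,219), handle top (427,216)), the yellow cover in the blue boss and the red head at (267,242). This confirms the choice.

```bash
cat >> h.py <<'E'
from scipy.spatial.transform import Rotation as Ro
def delta(target,yaw,roll=np.pi):
    s=ctrl.read_state(); Rm=Ro.from_euler("xyz",s["tool_rot"]); D=Ro.from_euler("xyz",[roll,0,yaw])
    print("turn deg",(Rm.inv()*D).as_rotvec(degrees=True).round(2),"shift mm (own axes)",Rm.inv().apply(np.array(target)-s["eef_pos"]).round(1), "shift after turn",D.inv().apply(np.array(target)-s["eef_pos"]).round(1))
E
python3 - <<'E'
from h import *
for p,z in(((420.2,219),10),((427.4,215.6),85),((478,270),0),((530,270),150),((547,92),150),((482,140),0)): print(p,plane("top",p,z).round(1))
delta([340,-290,230],0.95); delta([500,-258,230],1.1)
E
```

```text
(420.2, 219) [ 513.  -267.4   10. ]
(427.4, 215.6) [ 512.2 -265.4   85. ]
(478, 270) [ 393.9 -405.7    0. ]
(530, 270) [ 396.8 -454.3  150. ]
(547, 92) [ 779.6 -515.4  150. ]
(482, 140) [ 716.6 -429.6    0. ]
turn deg [ -0.1   -0.03 -28.72] shift mm (own axes) [ 180.5 -240.6    0.9] shift after turn [ 273.9 -124.3    0.5]
turn deg [-1.000e-01 -3.000e-02 -3.731e+01] shift mm (own axes) [ 338.5 -200.     0.8] shift after turn [390.5  46.1   0.5]
```

Emit:
carry_out(deltas=[0,0,0,0.03,-0.04,0,-1,0,0,0,0.03,-0.04,0,-1,0,0,0,0.03,-0.04,0,-1,0,0,0,0.03,-0.04,0,-1,0,0,0,0.03,-0.04,0,-1,0,0,0,0.03,-0.04,0,-1,0,0,-9,0,0,0,-1,0,0,-9,0,0,0,-1,0,0,-9,0,0,0,-1,0,0,-9,0,0,0,-1,0,0,0,0,0,0,-1])

```text
clock: 1.48
eef_pos: [339.8, -291.2, 231.1]
tool_rot: [-3.141, -0.0, 1.075]
force: [-1.0, -0.1, 0.2]
width: 85.3
gripper_force: 0.0
```

```bash
python3 - <<'E'
from h import *
s=ctrl.read_state();print(s["eef_pos"],s["tool_rot"],s["qpos"])
delta([490,-260,230],1.1)
E
```

```text
[ 339.8482782  -291.21280267  231.12153344] [-3.14109708e+00 -3.70503230e-04  1.07527038e+00] [ 0.75548413  0.34646819 -0.14465604  2.05230921  0.07158139  0.74797173
  0.07124696]
turn deg [-0.03 -0.02 -1.42] shift mm (own axes) [ 98.9 117.3   1.1] shift after turn [ 95.9 119.7   1.1]
```

Emit:
carry_out(deltas=[0,0,0,0.025,0.029,0,-1,0,0,0,0.025,0.029,0,-1,0,0,0,0.025,0.029,0,-1,0,0,0,0.025,0.029,0,-1,0,0,0,0,0,0,-1,0,0,0,0,0,0,-1])

```text
clock: 2.22
eef_pos: [488.7, -258.3, 230.9]
tool_rot: [-3.14, 0.001, 1.075]
force: [0.4, 0.6, -0.6]
width: 85.3
gripper_force: 0.0
```

```bash
python3 - <<'E'
from h import *
s=ctrl.read_state();print(s["eef_pos"],s["tool_rot"])
c=ctrl.calibration("wrist"); im=ctrl.get_image("wrist"); cv2.imwrite("pics/w1.png",im[:,:,::-1])
import pickle; pickle.dump(c,open("c_w1.pkl","wb"))
for X in([512.5,-266.5,3],[512.5,-266.5,85]): print(proj("wrist",X,c))
E
```

```text
[ 488.70268364 -258.29588319  230.86364836] [-3.14002734e+00  7.59757570e-04  1.07529985e+00]
[342.10650641 163.01752141]
[347.2816185  178.92247271]
```

View pics/w1.png

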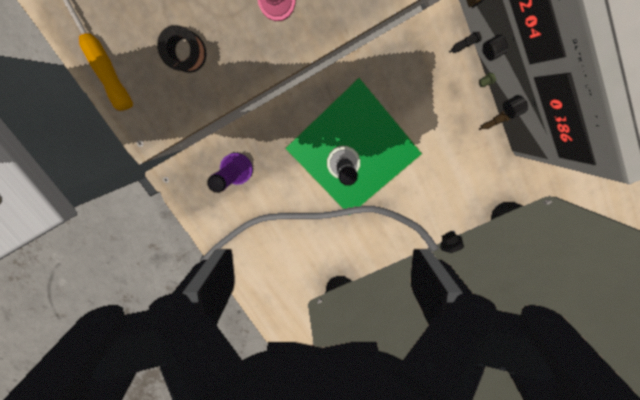

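The wrist view shows the white disc at (343,162) and handle top at (347,175), which agrees with the predicted position within 3 px.

```bash
python3 - <<'E'
from h import *
import pickle
c=pickle.load(open("c_w1.pkl","rb")); im=cv2.imread("pics/w1.png")[:,:,::-1].copy()
k,b=blobs(im,(0,0,0),(179,255,50),(325,145,365,190)); print(b[:2])
k,b=blobs(im,(0,0,90),(179,60,255),(325,145,365,190)); print(b[:2])
print(plane("wrist",(343.3,162),10,c), plane("wrist",(347.5,176.5),85,c))
delta([512,-266,150],1.0753)
E
```

```text
[(337, [346.8, 172.3], [338, 159, 19, 26])]
[(533, [341.6, 158.5], [327, 146, 33, 32])]
[ 514.57773983 -264.68196746   10.        ] [ 513.78742919 -264.44050439   85.        ]
turn deg [-0.08  0.05 -0.03] shift mm (own axes) [ 4.9 24.4 81. ] shift after turn [ 4.8 24.3 81. ]
```

Emit:
carry_out(deltas=[0,0,0,0.006,0.025,0,-1,0,0,0,0,0,0.035,-1,0,0,0,0,0,0.035,-1,0,0,0,0,0,0.035,-1,0,0,0,0,0,0.03,-1,0,0,0,0,0,0.03,-1,0,0,0,0,0,0.016,-1,0,0,0,0,0,0.01,-1,0,0,0,0,0,0,-1,0,0,0,0,0,0,-1])

```text
clock: 3.52
eef_pos: [515.1, -265.1, 41.2]
tool_rot: [3.14, -0.0, 1.077]
force: [0.1, 0.3, 0.2]
width: 85.3
gripper_force: 0.0
```

```bash
python3 - <<'E'
from h import *
s=ctrl.read_state();print(s["eef_pos"],s["tool_rot"])
im=ctrl.get_image("wrist"); cv2.imwrite("pics/w2.png",im[:,:,::-1]); print(proj("wrist",[513,-265.5,85]))
E
```

```text
[ 515.12238329 -265.12701304   41.23565764] [ 3.13990933e+00 -6.99951842e-05  1.07690488e+00]
[316.31348396 312.07060665]
```

View pics/w2.png

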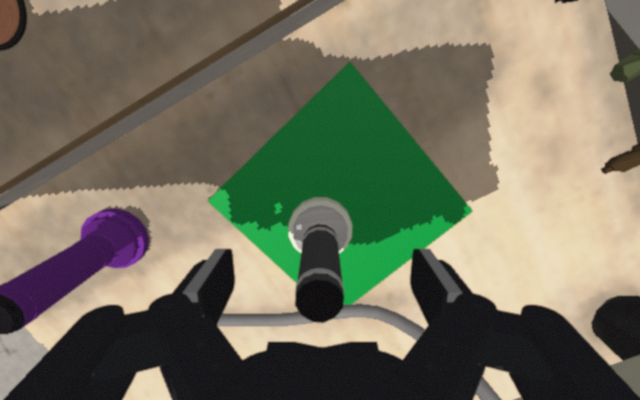

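The handle top is at (320,299) and the disc at (320,228), between the pads.

```bash
python3 - <<'E'
from h import *
for p,z in(((320,299),85),((320.5,227),11)): P=plane("wrist",p,z);print(P);delta([P[0],P[1],39.3],1.0769)
E
```

```text
[ 517.00013128 -261.05571255   85.        ]
turn deg [ 0.1  -0.01  0.  ] shift mm (own axes) [ 4.5 -0.3  2. ] shift after turn [ 4.5 -0.3  2. ]
[ 515.95333614 -262.85312902   11.        ]
turn deg [ 0.1  -0.01  0.  ] shift mm (own axes) [ 2.4 -0.4  2. ] shift after turn [ 2.4 -0.4  2. ]
```

Emit:
carry_out(deltas=[0,0,0,0.003,0,0.001,-1,0,0,0,0,0,0,1,0,0,0,0,0,0,1,0,0,0,0,0,0,1,0,0,0,0,0,0,1,0,0,0,0,0,0,1,0,0,0,0,0,0,1,0,0,0,0,0,0,1,0,0,0,0,0,0,1])

```text
clock: 4.7
eef_pos: [515.9, -262.2, 39.4]
tool_rot: [-3.142, 0.0, 1.077]
force: [-1.4, -0.6, 2.7]
width: 18.6
gripper_force: 58.5
```

Emit:
carry_out(deltas=[0,0,0,0,0,-0.01,1,0,0,0,0,0,-0.03,1,0,0,0,0,0,-0.04,1,0,0,0,0,0,-0.04,1,0,0,0,0,0,-0.03,1,0,0,0,0,0,0,1])

```text
clock: 5.45
eef_pos: [517.6, -262.8, 192.0]
tool_rot: [3.136, -0.0, 1.077]
force: [-0.2, -0.0, -1.5]
width: 18.9
gripper_force: 58.7
```

```bash
python3 - <<'E'
from h import *
s=ctrl.read_state();print(s["eef_pos"],s["width"])
for p,z in(((300,122),250),((300,122),150),((160,118),200),((215,120),100)):print(plane("top",p,z))
delta([572,130,190],1.8)
im=ctrl.get_image("top"); c=cv2.resize(im[150:270,340:480],None,fx=5,fy=5); cv2.imwrite("pics/t2.png",c[:,:,::-1])
S=ctrl.get_image("side"); cv2.imwrite("pics/s2.png",S[:,:,::-1])
E
```

```text
[ 517.55923484 -262.81229052  192.00310029] 18.879388618723056
[665.15352213  13.96605038 250.        ]
[701.15654195  20.04652094 150.        ]
[686.1704379  298.69523227 200.        ]
[720.2076113  215.90928066 100.        ]
turn deg [  0.32   0.1  -41.42] shift mm (own axes) [ 371.7 -138.2    1.4] shift after turn [370.2 142.3   2. ]
```

View pics/s2.png

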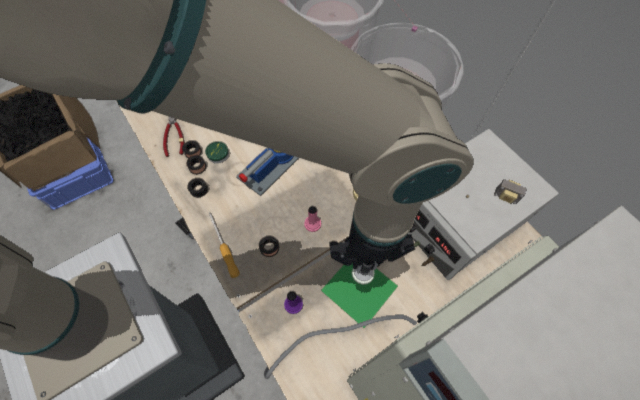

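The side view shows the white disc hanging under the gripper, clear above the mat at (362,278). Next I carry it over to the cover.

Emit:
carry_out(deltas=[0,0,0,0.046,-0.017,0,1,0,0,0,0.046,-0.017,0,1,0,0,0,0.046,-0.017,0,1,0,0,0,0.046,-0.017,0,1,0,0,0,0.046,-0.017,0,1,0,0,0,0.046,-0.017,0,1,0,0,0,0.046,-0.017,0,1,0,0,0,0.046,-0.017,0,1,0,0,-10,0,0,0,1,0,0,-10,0,0,0,1,0,0,-10,0,0,0,1,0,0,-10,0,0,0,1])

```text
clock: 7.05
eef_pos: [569.3, 126.1, 187.3]
tool_rot: [-3.138, -0.0, 1.781]
force: [0.7, -0.0, -2.2]
width: 18.5
gripper_force: 58.7
```

```bash
python3 - <<'E'
from h import *
s=ctrl.read_state();print(s["eef_pos"],s["tool_rot"])
im=ctrl.get_image("wrist"); c=ctrl.calibration("wrist")
cv2.imwrite("pics/w3.png",im[:,:,::-1])
print("cover px",proj("wrist",[572.3,130.5,53],c))
k,b=blobs(im,(18,110,90),(35,255,255),(100,0,540,400)); print([(x,plane("wrist",x[1],53,c).round(1)) for x in b[:2]])
E
```

```text
[569.26355926 126.12554563 187.28289294] [-3.13783902e+00 -5.70224084e-05  1.78133217e+00]
cover px [326.38097385 182.02884713]
[((797, [326.6, 178.8], [304, 157, 46, 46]), array([571.8, 133.6,  53. ])), ((629, [326.6, 181.3], [313, 168, 28, 28]), array([572.3, 131.2,  53. ]))]
```

View pics/w3.png

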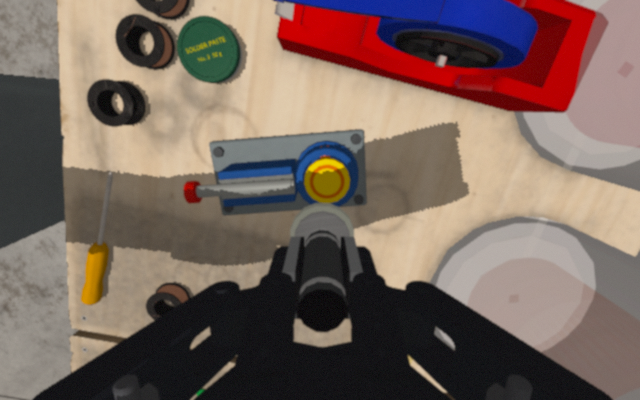

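```bash
python3 - <<'E'
from h import *
s=ctrl.read_state();R=Ro.from_euler("xyz",s["tool_rot"])
f=lambda p,z:R.inv().apply(plane("wrist",p,z)-s["eef_pos"]).round(1)
im=cv2.imread("pics/w3.png")
print("white col323", im[196:236:2,323].tolist())
for p,z in(((327,157),53),((327,203),53),((304,180),53),((350,180),53),((326.6,181.3),53),((323,205),151),((323,207),151),((291,225),155),((356,225),155)):print(p,f(p,z))
E
```

```text
white col323 [[0, 58, 117], [0, 91, 124], [0, 109, 129], [44, 105, 120], [92, 107, 108], [106, 117, 117], [114, 125, 126], [107, 118, 118], [95, 96, 98], [97, 99, 101], [102, 106, 106], [103, 106, 108], [99, 101, 102], [100, 103, 103], [100, 102, 104], [101, 102, 105], [106, 108, 110], [72, 73, 75], [50, 49, 50], [86, 89, 90]]
(327, 157) [ 27.4   4.8 134.3]
(327, 203) [-17.    5.  134.2]
(304, 180) [  5.7 -16.6 134.3]
(350, 180) [  5.7  26.5 134.2]
(326.6, 181.3) [  4.5   4.6 134.2]
(323, 205) [14.2  1.  36.3]
(323, 207) [12.9  1.  36.3]
(291, 225) [  2.5 -18.8  32.3]
(356, 225) [ 2.6 21.3 32.2]
```

Emit:
carry_out(deltas=[0,0,0,0.007,0.004,0,1,0,0,0,0,0,0.03,1,0,0,0,0,0,0.03,1,0,0,0,0,0,0.02,1,0,0,0,0,0,0.01,1,0,0,0,0,0,0,1,0,0,0,0,0,0,1])

```text
clock: 7.98
eef_pos: [573.7, 134.4, 100.0]
tool_rot: [3.14, -0.0, 1.775]
force: [-0.1, -0.0, -0.7]
width: 18.7
gripper_force: 58.8
```

```bash
python3 - <<'E'
from h import *
s=ctrl.read_state();print(s["eef_pos"],s["tool_rot"],s["force"]);R=Ro.from_euler("xyz",s["tool_rot"])
W=ctrl.get_image("wrist");S=ctrl.get_image("side")
a=cv2.resize(W[140:340,200:450],(400,320),interpolation=2); b=cv2.resize(S[110:190,230:330],(400,320),interpolation=2)
cv2.imwrite("pics/m4.png",np.hstack([a,b])[:,:,::-1]); cv2.imwrite("pics/w4.png",W[:,:,::-1])
E
```

```text
[573.68594706 134.42480641 100.04384698] [ 3.14011060e+00 -1.45046497e-04  1.77468001e+00] [-0.07990443 -0.01805059 -0.67440011]
```

View pics/m4.png

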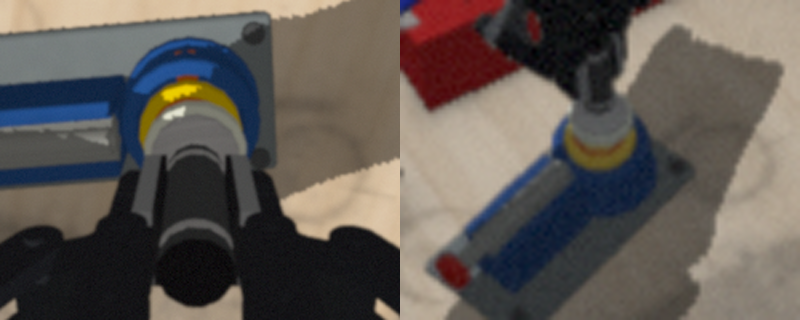

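```bash
python3 - <<'E'
from h import *
s=ctrl.read_state();p=s["eef_pos"];R=Ro.from_euler("xyz",s["tool_rot"])
t=np.linspace(0,6.28,73);ring=lambda c,r,n:np.array([proj(n,[c[0]+r*np.cos(a),c[1]+r*np.sin(a),c[2]]) for a in t])
ex=lambda q:(q.min(0).round(1),q.max(0).round(1))
for n in("side","wrist"):
  print(n,"cover top",ex(ring([572,131.2,53],22,n)),"cover z45",ex(ring([572,131.2,45],22,n)))
  for c in([572,131.2],[p[0],p[1]],): print(" disc at",np.round(c,1),"bottom",ex(ring([*c,63.6],20,n)),"top",ex(ring([*c,71.6],20,n)))
  print(" handle top",ex(ring([*p[:2],145.6],10,n)))
E
```

```text
side cover top (array([270. , 136.5]), array([287.9, 151.1])) cover z45 (array([270.3, 138.4]), array([288.1, 153. ]))
 disc at [572.  131.2] bottom (array([270.4, 134.5]), array([286.8, 147.8])) top (array([270.1, 132.5]), array([286.6, 145.9]))
 disc at [573.7 134.3] bottom (array([270.4, 133.3]), array([286.8, 146.6])) top (array([270. , 131.3]), array([286.6, 144.7]))
 handle top (array([271.3, 114.5]), array([280.1, 121.5]))
wrist cover top (array([285.1, 192.1]), array([350.8, 253.2])) cover z45 (array([286.4, 188.8]), array([349.8, 247.9]))
 disc at [572.  131.2] bottom (array([286.3, 200. ]), array([349.2, 258.1])) top (array([284.8, 204.2]), array([350.4, 264.3]))
 disc at [573.7 134.3] bottom (array([289.8, 195.8]), array([352.9, 254.4])) top (array([288.4, 199.8]), array([354.2, 260.5]))
 handle top (array([294.3, 287.8]), array([347.8, 333.1]))
```

```bash
python3 - <<'E'
import cv2
im=cv2.imread("pics/w4.png")
for r in range(184,226,2): print(r,im[r,316].tolist(),im[r,328].tolist())
E
```

```text
184 [146, 81, 36] [142, 80, 36]
186 [111, 71, 73] [136, 76, 35]
188 [17, 56, 114] [102, 58, 29]
190 [0, 81, 115] [66, 53, 46]
192 [0, 132, 158] [12, 89, 107]
194 [0, 199, 231] [0, 103, 125]
196 [0, 205, 235] [0, 108, 131]
198 [0, 193, 226] [0, 106, 128]
200 [0, 109, 143] [0, 106, 131]
202 [44, 76, 116] [39, 97, 121]
204 [95, 108, 111] [93, 104, 109]
206 [117, 130, 129] [105, 116, 115]
208 [129, 143, 142] [112, 125, 124]
210 [116, 128, 127] [112, 124, 124]
212 [99, 105, 106] [99, 106, 107]
214 [95, 98, 100] [91, 95, 97]
216 [100, 103, 105] [103, 106, 107]
218 [101, 104, 106] [102, 105, 106]
220 [100, 102, 105] [101, 103, 106]
222 [101, 103, 105] [100, 101, 104]
224 [100, 100, 103] [99, 101, 103]
```

Emit:
carry_out(deltas=[0,4,0,-0.002,-0.002,0,1,0,0,0,0,0,0,1,0,0,0,0,0,0,1])

```text
clock: 8.45
eef_pos: [571.8, 131.9, 99.7]
tool_rot: [3.141, -0.069, 1.775]
force: [0.3, 0.4, -0.4]
width: 18.5
gripper_force: 58.9
```

```bash
python3 - <<'E'
from h import *
s=ctrl.read_state();p=s["eef_pos"];R=Ro.from_euler("xyz",s["tool_rot"]);print(p,s["tool_rot"])
W=ctrl.get_image("wrist");S=ctrl.get_image("side");cv2.imwrite("pics/w5.png",W[:,:,::-1])
for r in range(170,226,3): print(r,W[r,322].tolist(),end=" ")
print("\ndisc row",W[222,280:300].mean(1).round().tolist(),W[222,345:365].mean(1).round().tolist())
t=np.linspace(0,6.28,73);ring=lambda c,r,n:np.array([proj(n,[c[0]+r*np.cos(a),c[1]+r*np.sin(a),c[2]]) for a in t])
ex=lambda q:(q.min(0).round(1),q.max(0).round(1))
for n in("wrist","side"): print("cover z45",ex(ring([572,131.2,45],22,n)),"disc",ex(ring([572,131.2,63.6],20,n)),ex(ring([572,131.2,71.6],20,n)),"handle top",ex(ring([572,131.2,145.6],10,n)))
a=cv2.resize(W[140:340,200:450],(400,320),interpolation=2); b=cv2.resize(S[110:170,240:315],(400,320),interpolation=2)
cv2.imwrite("pics/m5.png",np.hstack([a,b])[:,:,::-1])
E
```

```text
[571.75053229 131.87816439  99.71822688] [ 3.14081216 -0.06934114  1.7749008 ]
170 [34, 77, 138] 173 [31, 47, 81] 176 [44, 43, 58] 179 [26, 61, 107] 182 [38, 82, 147] 185 [36, 80, 144] 188 [72, 74, 113] 191 [113, 61, 0] 194 [182, 152, 0] 197 [226, 193, 0] 200 [131, 108, 0] 203 [117, 101, 81] 206 [180, 181, 163] 209 [215, 217, 195] 212 [120, 118, 115] 215 [142, 138, 136] 218 [106, 105, 104] 221 [101, 99, 98] 224 [103, 100, 97] 
disc row [47.0, 50.0, 48.0, 46.0, 44.0, 51.0, 49.0, 46.0, 45.0, 47.0, 57.0, 74.0, 94.0, 107.0, 116.0, 117.0, 125.0, 131.0, 131.0, 133.0] [108.0, 117.0, 117.0, 118.0, 116.0, 109.0, 99.0, 84.0, 76.0, 71.0, 58.0, 45.0, 43.0, 48.0, 45.0, 47.0, 45.0, 46.0, 45.0, 47.0]
cover z45 (array([290.1, 192. ]), array([353.4, 252.5])) disc (array([290.2, 201.6]), array([353.2, 261.3])) (array([288.9, 204.8]), array([354.6, 266.9])) handle top (array([294.5, 283.3]), array([348.5, 331.4]))
cover z45 (array([270.3, 138.4]), array([288.1, 153. ])) disc (array([270.4, 134.5]), array([286.8, 147.8])) (array([270.1, 132.5]), array([286.6, 145.9])) handle top (array([271.3, 115.7]), array([280.2, 122.7]))
```

View pics/m5.png

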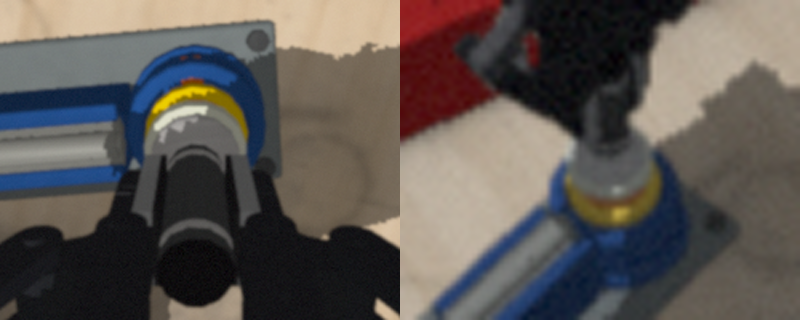

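The disc now sits level and centred over the cover to about 1 mm (side crop: disc centre (280.3), cover centre (280.1)). Now I press.

Emit:
carry_out(deltas=[0,0,0,0,0,0.004,1,0,0,0,0,0,0.004,1,0,0,0,0,0,0.002,1,0,0,0,0,0,0,1])

```text
clock: 9.05
eef_pos: [571.2, 132.7, 89.4]
tool_rot: [-3.141, -0.07, 1.775]
force: [-0.4, -0.0, 1.8]
width: 18.7
gripper_force: 59.1
```

Emit:
carry_out(deltas=[0,0,0,-0.0001,0,0.0015,1,0,0,0,-0.0001,0,0.0015,1,0,0,0,0,0,0,1])

```text
clock: 9.43
eef_pos: [571.3, 132.7, 88.1]
tool_rot: [3.141, -0.07, 1.775]
force: [-3.3, -0.3, 14.1]
width: 19.0
gripper_force: 60.6
```

Emit:
carry_out(deltas=[0,0,0,-0.0001,0,0.002,1,0,0,0,-0.0001,0,0.002,1,0,0,0,0,0,0,1])

```text
clock: 9.8
eef_pos: [571.5, 132.4, 82.6]
tool_rot: [3.141, -0.07, 1.775]
force: [0.7, -0.4, -1.1]
width: 18.9
gripper_force: 58.8
```

Emit:
carry_out(deltas=[0,0,0,-0.0001,0,0.002,1,0,0,0,-0.0001,0,0.002,1,0,0,0,0,0,0,1])

```text
clock: 10.18
eef_pos: [571.7, 132.6, 81.0]
tool_rot: [3.14, -0.069, 1.775]
force: [-5.3, -2.1, 23.7]
width: 18.6
gripper_force: 61.9
```

The force dropped to nothing and then rose to 24 N about 8 mm lower, so the cover has snapped home. Next I lift off and check.

Emit:
carry_out(deltas=[0,0,0,0.0001,0,-0.002,1,0,0,0,0.0003,0,-0.005,1,0,0,0,0.002,0,-0.03,1,0,0,0,0.002,0,-0.04,1,0,0,0,0.002,0,-0.03,1,0,0,0,0,0,0,1])

```text
clock: 10.92
eef_pos: [573.3, 131.8, 187.4]
tool_rot: [3.137, -0.07, 1.775]
force: [-0.9, 0.4, -0.8]
width: 18.7
gripper_force: 58.8
```

```bash
python3 - <<'E'
from h import *
s=ctrl.read_state();p=s["eef_pos"];print(p,s["tool_rot"])
W=ctrl.get_image("wrist");cv2.imwrite("pics/w6.png",W[:,:,::-1])
k,b=blobs(W,(18,110,90),(35,255,255),(220,100,420,300));print(b[:2], "exp col/rows",[proj("wrist",[572,131.2,z]).round(1) for z in(45,53)])
R=Ro.from_euler("xyz",s["tool_rot"]);print(R.inv().apply([528-p[0],-260-p[1],0]).round(1))
a=W[100:300,200:450];cv2.imwrite("pics/m6.png",cv2.resize(a,None,fx=2,fy=2)[:,:,::-1])
E
```

```text
[573.26163868 131.77679041 187.41459643] [ 3.13678375 -0.06985536  1.77513015]
[(581, [319.1, 186.6], [298, 171, 45, 37]), (516, [320.0, 192.5], [307, 181, 27, 23])] exp col/rows [array([321.6, 193.9]), array([321.6, 195.8])]
[-373.5 -123.7  -26.7]
```

View pics/m6.png

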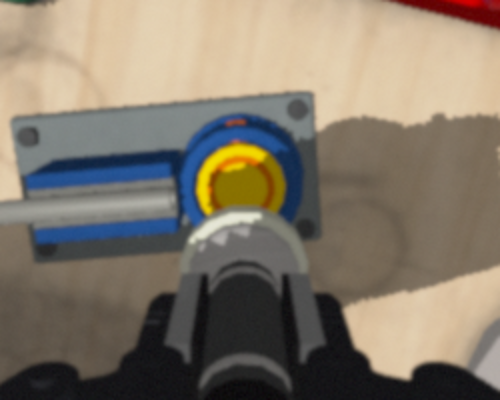

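The cover appears level and flush in the boss, with no yellow side wall showing. I carry the tool back to the mat without turning.

Emit:
carry_out(deltas=[0,0,0,-0.037,-0.012,-0.0027,1,0,0,0,-0.037,-0.012,-0.0027,1,0,0,0,-0.037,-0.012,-0.0027,1,0,0,0,-0.037,-0.012,-0.0027,1,0,0,0,-0.037,-0.012,-0.0027,1,0,0,0,-0.037,-0.012,-0.0027,1,0,0,0,-0.037,-0.012,-0.0027,1,0,0,0,-0.037,-0.012,-0.0027,1,0,0,0,-0.037,-0.012,-0.0027,1,0,0,0,-0.037,-0.012,-0.0027,1,0,0,0,0,0,0,1])

```text
clock: 12.35
eef_pos: [526.9, -260.7, 184.1]
tool_rot: [-3.138, -0.07, 1.768]
force: [0.2, -0.1, -0.9]
width: 18.4
gripper_force: 58.8
```

```bash
python3 - <<'E'
from h import *
s=ctrl.read_state();p=s["eef_pos"];print(p,s["tool_rot"],s["force"])
R=Ro.from_euler("xyz",s["tool_rot"]);print(R.inv().apply([528-p[0],-260-p[1],46-p[2]]).round(1),proj("wrist",[531.5,-259,3]))
W=ctrl.get_image("wrist");cv2.imwrite("pics/w7.png",W[:,:,::-1])
E
```

```text
[ 526.93615094 -260.66866738  184.11053664] [-3.13750726 -0.06952821  1.76829337] [ 0.22561324 -0.08247712 -0.93619446]
[ -9.1   1.7 137.8] [326.85218068 185.18399299]
```

Emit:
carry_out(deltas=[0,0,0,-0.003,0,0.04,1,0,0,0,-0.003,0,0.04,1,0,0,0,-0.002,0,0.03,1,0,0,0,-0.001,0,0.02,1,0,0,0,-0.0005,0,0.008,1,0,0,0,0,0,0.002,1,0,0,0,0,0,0.0015,1,0,0,0,0,0,0,1])

```text
clock: 13.4
eef_pos: [529.7, -255.9, 45.5]
tool_rot: [3.141, -0.069, 1.775]
force: [-0.5, 0.3, -1.1]
width: 18.5
gripper_force: 58.8
```

Emit:
carry_out(deltas=[0,0,0,0,0,0.0015,1,0,0,0,0,0,0,1])

```text
clock: 13.65
eef_pos: [529.3, -255.8, 43.5]
tool_rot: [3.141, -0.07, 1.775]
force: [-0.4, -0.4, -1.0]
width: 18.4
gripper_force: 58.8
```

Emit:
carry_out(deltas=[0,0,0,0,0,0.0015,1,0,0,0,0,0,0.001,1,0,0,0,0,0,0,1])

```text
clock: 14.02
eef_pos: [529.2, -255.5, 40.8]
tool_rot: [-3.142, -0.07, 1.775]
force: [0.2, -0.2, -2.1]
width: 18.6
gripper_force: 59.0
```

Emit:
carry_out(deltas=[0,0,0,0,0,0.001,1,0,0,0,0,0,0,1])

```text
clock: 14.28
eef_pos: [529.2, -255.5, 40.6]
tool_rot: [-3.142, -0.069, 1.775]
force: [-1.5, -0.1, 5.9]
width: 18.5
gripper_force: 59.6
```

Contact at 6 N. I release gently, then rise.

Emit:
carry_out(deltas=[0,0,0,0,0,0,0.5,0,0,0,0,0,0,0.3,0,0,0,0,0,0,0,0,0,0,0,0,0,-1,0,0,0,0,0,0,-1,0,0,0,0,0,0,-1,0,0,0,0,0,0,-1,0,0,0,0,0,0,-1])

```text
clock: 15.28
eef_pos: [529.2, -255.4, 39.8]
tool_rot: [-3.142, -0.07, 1.775]
force: [0.4, -0.5, 1.3]
width: 85.4
gripper_force: 0.0
```

Emit:
carry_out(deltas=[0,0,0,0.001,0,-0.02,-1,0,0,0,0.003,0,-0.04,-1,0,0,0,0.003,0,-0.05,-1,0,0,0,0.003,0,-0.05,-1,0,-4,0,0,0,0,-1,0,0,0,0,0,0,-1])

```text
clock: 16.02
eef_pos: [529.8, -255.1, 202.3]
tool_rot: [3.14, 0.001, 1.778]
force: [-0.5, -0.5, -0.0]
width: 85.4
gripper_force: 0.0
```

```bash
python3 - <<'E'
from h import *
s=ctrl.read_state();p=s["eef_pos"];print(p,s["tool_rot"],s["force"],s["width"])
W=ctrl.get_image("wrist");c=ctrl.calibration("wrist")
g=lambda z,r,q=(528,-257):[proj("wrist",[q[0],q[1],z],c).round(1)]
print("exp disc",g(11,0),"top",g(85,0))
k,b=blobs(W,(0,0,0),(179,255,50),(290,120,360,250));print(b[:2])
k,b=blobs(W,(0,0,90),(179,60,255),(290,120,360,250));print(b[:2])
cv2.imwrite("pics/w8.png",W[:,:,::-1])
d=[s["eef_pos"]]
# pin push geometry
head=np.array([449.9,95]);cov=np.array([572,131.2]);u=cov-head;u/=np.linalg.norm(u);print("u",u,np.arctan2(u[1],u[0]),"stop",cov-102*u,"dist head",np.linalg.norm(cov-head))
E
```

```text
[ 529.79836281 -255.13751939  202.25228905] [3.13987120e+00 8.56934031e-04 1.77785131e+00] [-0.50005242 -0.45413551 -0.04437174] 85.39569004744907
exp disc [array([320.4, 173.6])] top [array([319.9, 192.1])]
[(317, [320.8, 189.6], [311, 180, 20, 20]), (121, [320.7, 174.8], [312, 170, 18, 11])]
[(548, [321.3, 168.1], [305, 156, 34, 31]), (354, [304.6, 238.6], [290, 225, 32, 25])]
u [0.95875057 0.28424874] 0.2882227503979201 stop [474.20744182 102.20662894] dist head 127.35324887885666
```

View pics/w8.png

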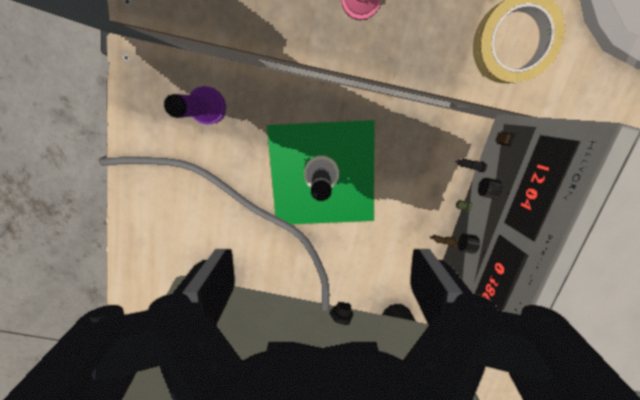

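The tool stands upright near the mat's centre: disc (321,168), top (321,190). From here I work from numbers only. I shut the fingers and go behind the pin head.

```bash
python3 - <<'E'
from h import *
delta([405,82,200],1.859)
E
```

```text
turn deg [ 0.03 -0.01 -4.72] shift mm (own axes) [356.2 -52.7   1.3] shift after turn [359.3 -23.2   1.3]
```

Emit:
carry_out(deltas=[0,0,-4.7,0,0,0,1,0,0,0,0.045,-0.003,0,1,0,0,0,0.045,-0.003,0,1,0,0,0,0.045,-0.003,0,1,0,0,0,0.045,-0.003,0,1,0,0,0,0.045,-0.003,0,1,0,0,0,0.045,-0.003,0,1,0,0,0,0.045,-0.003,0,1,0,0,0,0.044,-0.002,0,1,0,0,0,0,0,0,1,0,0,0,0,0,0,1])

```text
clock: 17.45
eef_pos: [406.1, 80.5, 199.9]
tool_rot: [-3.14, 0.0, 1.857]
force: [-0.2, 0.2, -0.1]
width: -0.5
gripper_force: 0.0
```

```bash
cat > pin.py <<'E'
from h import *
s=ctrl.read_state();p=s["eef_pos"];R=Ro.from_euler("xyz",s["tool_rot"]);print(p,s["tool_rot"],s["force"],s["width"])
cov=np.array([572,131.2])
for n in("wrist","top","side"):
    im=ctrl.get_image(n);c=ctrl.calibration(n)
    q=proj(n,[458,97,53],c);
    if not(0<q[0]<640 and 0<q[1]<400): print(n,"out",q);continue
    r=60 if n=="wrist" else 20
    x,y=int(q[0]),int(q[1]);bx=(max(x-r,0),max(y-r,0),x+r,y+r)
    for nm,lo,hi in(("red",(0,130,60),(8,255,255)),):
        k,b=blobs(im,lo,hi,bx)
        for z in b[:1]:
            P=plane(n,z[1],53,c);print(n,nm,z,P.round(1),"dist cover",np.linalg.norm(P[:2]-cov).round(1),"own",R.inv().apply(P-p).round(1))
E
python3 pin.py
```

```text
[406.12577794  80.49585992 199.8964123 ] [-3.14043788e+00  1.23757071e-04  1.85655100e+00] [-0.15346562  0.15881948 -0.09474138] -0.4919647028614161
wrist red (238, [368.3, 181.2], [363, 171, 12, 22]) [449.5  94.1  53. ] dist cover 128.0 own [  0.8  45.6 146.8]
top red (16, [269.2, 241.4], [267, 240, 5, 4]) [450.6  88.7  53. ] dist cover 128.6 own [ -4.6  45.2 146.8]
side red (37, [242.8, 177.2], [239, 174, 8, 8]) [451.2  96.1  53. ] dist cover 125.8 own [  2.3  47.8 146.8]
```

Emit:
carry_out(deltas=[0,0,0,0.001,0,0.04,1,0,0,0,0,0,0.04,1,0,0,0,0,0,0.035,1,0,0,0,0,0,0.025,1,0,0,0,0,0,0.015,1,0,0,0,0,0,0,1,0,0,0,0,0,0,1])

```text
clock: 18.48
eef_pos: [406.1, 81.7, 45.5]
tool_rot: [3.141, 0.0, 1.856]
force: [-1.2, -0.1, 0.0]
width: 0.2
gripper_force: 0.0
```

Emit:
carry_out(deltas=[0,0,0,0,0.005,0,1,0,0,0,0,0.005,0,1,0,0,0,0,0.004,0,1,0,0,0,0,0.002,0,1,0,0,0,0,0.002,0,1,0,0,0,0,0.002,0,1])

```text
clock: 19.23
eef_pos: [424.8, 87.9, 45.1]
tool_rot: [-3.141, 0.0, 1.857]
force: [-0.7, 0.7, -0.2]
width: 0.1
gripper_force: 0.0
```

Emit:
carry_out(deltas=[0,0,0,0,0.002,0,1,0,0,0,0,0.002,0,1,0,0,0,0,0.002,0,1])

```text
clock: 19.6
eef_pos: [430.7, 89.6, 45.1]
tool_rot: [3.142, 0.0, 1.857]
force: [1.5, -0.3, -0.1]
width: -0.1
gripper_force: 0.0
```

Emit:
carry_out(deltas=[0,0,0,0,0.002,0,1,0,0,0,0,0.002,0,1,0,0,0,0,0.002,0,1,0,0,0,0,0.002,0,1])

```text
clock: 20.1
eef_pos: [438.3, 91.8, 45.1]
tool_rot: [-3.141, 0.0, 1.857]
force: [-0.5, -1.4, -0.4]
width: 0.5
gripper_force: 0.5
```

```bash
python3 pin.py
```

```text
[438.30315564  91.84326488  45.13118244] [-3.14144792e+00  5.13393624e-05  1.85727972e+00] [-0.46725836 -1.42343995 -0.41315447] 0.474905087430999
wrist red (780, [361.7, 259.4], [349, 240, 24, 45]) [457.5  98.5  53. ] dist cover 119.1 own [ 0.9 20.3 -7.9]
side red (19, [246.5, 175.4], [245, 172, 4, 8]) [460.8  95.6  53. ] dist cover 116.8 own [-2.7 22.6 -7.9]
```

Emit:
carry_out(deltas=[0,0,0,0,0.002,0,1,0,0,0,0,0.002,0,1,0,0,0,0,0.002,0,1,0,0,0,0,0.001,0,1])

```text
clock: 20.75
eef_pos: [445.1, 93.9, 45.1]
tool_rot: [3.142, -0.0, 1.857]
force: [-2.3, 0.1, 0.7]
width: -0.2
gripper_force: 0.6
```

Emit:
carry_out(deltas=[0,0,0,0,0.001,0,1,0,0,0,0,0.001,0,1])

```text
clock: 21.0
eef_pos: [446.9, 94.4, 45.1]
tool_rot: [-3.141, 0.0, 1.857]
force: [-1.6, -0.2, 1.2]
width: 0.0
gripper_force: 0.7
```

Emit:
carry_out(deltas=[0,0,0,0,0.001,0,1,0,0,0,0,0.0005,0,1])

```text
clock: 21.25
eef_pos: [448.5, 94.9, 45.2]
tool_rot: [3.141, -0.0, 1.857]
force: [-1.2, -0.0, 0.2]
width: -0.5
gripper_force: 0.6
```

```bash
python3 pin.py
```

```text
[448.46230782  94.86028819  45.15817567] [ 3.14142383e+00 -3.06496319e-05  1.85721846e+00] [-1.16523576 -0.04753212  0.16864421] -0.5321071351245806
wrist red (773, [361.3, 259.5], [348, 239, 24, 46]) [467.1 101.2  53. ] dist cover 109.1 own [ 0.9 19.7 -7.8]
side red (16, [249.4, 172.8], [248, 170, 4, 7]) [470.   98.1  53. ] dist cover 107.2 own [-3.  21.6 -7.8]
```

About 2 mm to go. Half-millimetre rows from here until the force rises.

Emit:
carry_out(deltas=[0,0,0,0,0.0005,0,1,0,0,0,0,0.0005,0,1])

```text
clock: 21.65
eef_pos: [449.2, 95.1, 45.1]
tool_rot: [-3.141, 0.0, 1.857]
force: [-0.1, -0.1, -0.1]
width: 0.2
gripper_force: 0.7
```

Emit:
carry_out(deltas=[0,0,0,0,0.0005,0,1,0,0,0,0,0.0005,0,1])

```text
clock: 21.9
eef_pos: [450.3, 95.4, 45.1]
tool_rot: [-3.142, 0.0, 1.857]
force: [-2.0, 0.4, 1.0]
width: -0.3
gripper_force: 0.7
```

Emit:
carry_out(deltas=[0,0,0,0,0.0005,0,1,0,0,0,0,0,0,1])

```text
clock: 22.15
eef_pos: [450.9, 95.6, 45.2]
tool_rot: [3.141, -0.0, 1.857]
force: [-2.7, -0.6, 0.6]
width: -0.2
gripper_force: 0.6
```

Emit:
carry_out(deltas=[0,0,0,0,0.0005,0,1,0,0,0,0,0.0005,0,1])

```text
clock: 22.4
eef_pos: [451.6, 95.8, 45.1]
tool_rot: [-3.141, 0.0, 1.857]
force: [-2.3, -1.8, 2.0]
width: 0.1
gripper_force: 1.2
```

Emit:
carry_out(deltas=[0,0,0,0,0.0005,0,1,0,0,0,0,0,0,1])

```text
clock: 22.65
eef_pos: [451.6, 95.7, 45.1]
tool_rot: [-3.141, 0.0, 1.857]
force: [-3.3, -0.0, 3.1]
width: -0.1
gripper_force: 1.7
```

Emit:
carry_out(deltas=[0,0,0,0,0.0005,0,1,0,0,0,0,0,0,1])

```text
clock: 22.9
eef_pos: [451.7, 95.7, 45.1]
tool_rot: [-3.14, 0.0, 1.857]
force: [-6.1, -1.5, 3.7]
width: -0.2
gripper_force: 2.5
```

Emit:
carry_out(deltas=[0,0,0,0,0.0005,0,1,0,0,0,0,0,0,1])

```text
clock: 23.15
eef_pos: [451.7, 95.7, 45.0]
tool_rot: [-3.139, 0.001, 1.857]
force: [-5.4, -0.8, 4.7]
width: 0.3
gripper_force: 3.0
```

```bash
python3 pin.py
```

```text
[451.66302727  95.7404326   45.02776681] [-3.13895354e+00  5.34125070e-04  1.85742284e+00] [-5.44869608 -0.79894967  4.66619954] 0.34576691452763925
wrist red (757, [361.3, 259.2], [349, 239, 23, 46]) [470.2 102.4  53. ] dist cover 105.8 own [ 1.1 19.6 -8. ]
```

The pin bears on its stop: the arm no longer advances, the force is rising, and the head centre is 106 mm from the cover (107 nominal). I back off and rise.

Emit:
carry_out(deltas=[0,0,0,0,-0.002,0,1,0,0,0,0,-0.008,0,1,0,0,0,0,-0.015,0,1,0,0,0,0,-0.01,0,1,0,0,0,0,0,-0.03,1,0,0,0,0,0,-0.05,1,0,0,0,0,0,-0.05,1,0,0,0,0,0,-0.03,1,0,0,0,0,0,0,1,0,0,0,0,0,0,1])

```text
clock: 24.55
eef_pos: [419.3, 85.9, 204.6]
tool_rot: [-3.141, 0.0, 1.857]
force: [0.5, -0.9, -0.5]
width: 0.2
gripper_force: 0.0
```

```bash
python3 - <<'E'
exec(open("pin.py").read())
W=ctrl.get_image("wrist");T=ctrl.get_image("top")
k,b=blobs(W,(18,110,90),(35,255,255),(300,100,560,300));print("cover",[(x,plane("wrist",x[1],45).round(1)) for x in b[:3]])
k,b=blobs(T,(0,0,0),(179,255,45),(385,180,445,245));print("tool dark",b[:2],proj("top",[528,-259,85]),proj("top",[528,-259,30]))
E
```

```text
[419.2865866   85.85117102 204.59430217] [-3.14116297e+00  4.80189649e-04  1.85683462e+00] [ 0.51075843 -0.94237136 -0.49988854] 0.23439075308933122
wrist red (217, [374.4, 181.5], [369, 172, 12, 20]) [469.  100.6  53. ] dist cover 107.5 own [  0.2  51.9 151.6]
top red (21, [266.1, 232.4], [263, 231, 7, 4]) [471.   96.6  53. ] dist cover 106.8 own [ -4.2  52.7 151.6]
side red (26, [249.3, 171.2], [246, 168, 7, 7]) [472.  102.1  53. ] dist cover 104.2 own [  0.8  55.2 151.6]
cover [((646, [479.0, 177.7], [457, 158, 43, 43]), array([571.8, 133.5,  45. ])), ((464, [479.8, 179.5], [467, 167, 25, 26]), array([573.4, 132. ,  45. ]))]
tool dark [(87, [420.4, 209.6], [414, 205, 14, 10])] [424.35847366 208.53601978] [418.53942437 211.68708468]
```

```bash
python3 -c "
from cell import ctrl
print(ctrl.finish_job())"
```

```text
the job is handed in; nothing more can be done
None
```

The job is handed in at about 25 s, verdict not shown: by my measurements the cover is home, the pin is at its stop, and the tool stands upright on the mat; I viewed 11 pictures, one over the limit of 10.

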